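# Press a peg bushing home with the ratchet clamp, then release it

### The arm

A 6-joint arm with a two-finger parallel gripper is mounted at the origin on the work surface. World frame = base frame: x ahead of the robot, y to its left, z up, the work surface at z = 0. Lengths are in mm, angles in rad, forces in N, time in s.
With the tool pointing down it reaches from about 250 to 775 mm from the base axis. Payload 4 kg.
Tool frame: the origin (TCP) lies midway between the tips of the shut fingers; the grasp point (between the pads) lies 19 mm behind it; z points along the fingers, x is the direction in which the jaws open and shut, and the axes are right-handed (so a half turn about z gives the same grasp; the last joint's range is limited). The gripper opens to 85 mm and grips with 20 to 120 N. Pads are 22 mm wide; open, the fingers measure 114 mm over their backs; the gripper's body (76 mm by 85 mm) begins 54 mm behind the grasp point. The pads swing forward as they close: fully open they stand 13 mm farther back than shut.
Start: joints at [1.095, 0.087, 1.371, -0, 1.684, -0.103], TCP at [200.333, 512.235, 231.341] pointing down, gripper open.
Joint ranges: [-3.1, 3.1], [-0.76, 2.03], [0.27, 2.55], [-1.08, 4.22], [0.17, 2.65], [-2.57, 2.57]. Speed limits (rad/s): [2.79, 2.79, 3.14, 3.14, 3.14, 3.14].

### API

Orientations are given as a unit quaternion [w, x, y, z].
In Python, from station import * gives the robot as it stands. Calls block until the motion is done:
- movep(position, orientation): joint-space move of the TCP to a pose.
- line_to(position, attitude=None, speed=150): straight line of the TCP; attitude=None keeps the orientation; speed is the mean speed in mm/s.
- set_joints(angles): joint-space move.
- grip(opening, effort=None): opening from 0.0 (shut) to 1.0 (fully open); effort is the grip in N (None keeps the last); returns when the fingers have stopped.
- pause(seconds).
- solve_ik(position, orientation): joint angles nearest the present ones, or None.
- observe(): the state.
- snapshot(name): name is "scene" or "top"; returns (picture, depth): 480x640x3 uint8, red, green, blue; 480x640 float32, mm along the optical axis (not along the pixel's ray), 0 where there is no reading.
- get_calibration(name): a dict with "mtx" (3x3 intrinsics, pixels), "k1" (the pictures are not rectified: a ray, as slopes to the right and down, at radius r is drawn at 1 + k1 r^2 times it, then the intrinsics apply), "cam_to_world" (4x4, takes a point from camera to world coordinates). Camera axes: x right, y down, z forward; pixel columns grow to the right and rows downward; lengths in mm; the calibration is good to about 2 mm. A picture is of the moment at which its call begins. get_calibration takes no time and is no camera call.
A pose or a line that the arm cannot do raises MotionError and nothing moves.
- sign_off(): hands the job in, once; it reports no verdict.
The state is a dict: "t": time; "joint_pos": joint angles; "dq": joint speeds; "tau": joint torques, N m; "ee_pos": TCP position; "tcp_rot": TCP orientation; "wrist_force": force on the tool from outside, world axes, zero at the start; "torque": the same for the moment, N m; "width": opening from 0.0 (shut) to 1.0 (fully open).
Only numpy, scipy, OpenCV 4.12 (cv2) and the standard library are available. Lean on these libraries where they do the work, as an engineer would, in place of code of your own. Each camera call takes 0.05 s, during which the arm holds its last target.

### The job

Squeeze the ratchet clamp's moving handle shut until the dark bushing sits fully flush in the cheek of the violin head, then on to the next click so that the ratchet keeps it pressed, and no tighter. Take your hand off and leave it locked for at least three seconds so that the glue can grab, then press the moving handle's loop down (sideways to the way it closes) so that the teeth let go and the clamp springs fully open, leaving the bushing flush and the other things on the bench where they are.

Things in the scene. Friction and masses are not known exactly. Their poses are not given: they have to be found in the camera images.
- pivot (a point): Pivot (vertical axis) of a scissor-like steel ratchet clamp, big locking forceps lying level and screwed to a plywood board (155 x 165 x 18 mm); it cannot shift. The point is 54 mm above the table, at the levers' mid-height. Axes: z up, -x towards the handles, +x towards the jaws, +y to the side where the moving handle stands open.
- fixed_loop (a point): Centre of the fixed handle's loop (40 mm wide, 10 mm thick, red filling), 54 mm above the table, at (-150, -37) mm in the pivot's frame. It does not move.
- grip (a point): Centre of the moving handle's loop: a solid, level disc 40 mm wide, 10 mm thick, red filling, 150 mm from the pivot axis, 54 mm above the table (top 59), free below and around. To close, push it from outside on the arc about the pivot, counter-clockwise from above, towards the fixed loop. Needs 4 to 6 N, up to 7 N more over a tooth, plus 0.4 N per N at the pad.
- handle (a joint): Closing angle of the moving handle, rad: 0 fully open (a spring keeps it there), grows as it closes, end stop 0.43. The ratchet holds it at four notches: 0.16, 0.23, 0.30, 0.37. A notch clicks in when its angle is passed by about 0.02; let go, the handle falls back to the last notch clicked.
- rack (a point): Middle of the toothed rack bar, which reaches from the fixed handle across the moving one, 93 mm from the pivot; 26 mm wide, 62 mm long along y, teeth underneath. The point is 71 mm above the table, the bar's top 74 mm.
- shank (a joint): Sideways flex of the moving handle, rad: 0 at rest, grows as its loop is pressed straight down (125 mm per rad; end stop 0.09 = 11 mm; 3.4 N to start, 7.7 N at the stop). At 0.05 or more its sprung pawl is clear of the rack's teeth and the handle springs open, sliding out from under what presses it; if let up too soon it may catch on the next tooth. Closing does not flex it.
- pad (a joint): How far the cork pad on the moving jaw is pushed back against its spring, m: 0 unloaded, 3 N on the bushing per mm. It meets the bushing 60 mm from the pivot, so it closes 60 mm per rad of handle. More than 27 N (9 mm) cracks the cheek.
- bushing (a joint): How far the bushing, a dark wooden pin 10 mm thick, still stands out of the cheek of the pale maple violin head fixed between the jaws (block 44 x 30 x 60 mm, scroll on top up to 107 mm above the table), m: 0 flush, 0.005 to 0.0075 at the start. It moves in under more than about 6 N and stays. The head stands up to 4 mm nearer or farther from start to start, so the notch needed differs.
- glue: upright white glue bottle, 48 mm wide, 130 mm tall, left of the clamp; not to be disturbed
- brush: glue brush lying on the left; not to be disturbed
- driver: screwdriver lying on the right; not to be disturbed
- plane: small brass finger plane, 90 mm long, on the right; not to be disturbed
- dish: white china dish, 64 mm wide, 24 mm tall, on the table beside the clamp's board; not to be disturbed
- jar: small amber glass jar, 28 mm wide, 42 mm tall, standing on the clamp's board; not to be disturbed
- spare: spare dark bushing, a 12 mm wide, 30 mm tall pin standing on the clamp's board; not to be disturbed
- offcut: pale offcut of spruce, 100 x 30 x 22 mm, on the right; not to be disturbed

How it is judged:
By the outcome, as a careful person would: the job done as asked, in the order asked, and still so for the second after the job is handed in, with the robot touching nothing.
It also fails if it takes over 72 s, if anything falls off the work surface, if the arm or the gripper's body presses on something with over 40 N, if the wrist force passes 120 N, or if a joint passes its speed limit or range.

## Working session

There is one attempt and no reset: what is moved stays moved. The work goes in short steps, each a Python script; the robot and the scene stay as the last script left them, time stands still between calls to the robot, and variables do not carry over. Pictures are saved under pics/ and viewed, and the job is handed in when it is done.

```bash
ls; mkdir -p pics; python3 - <<'E'
from station import *
import cv2,numpy as np
for n in("scene","top"):
    p,d=snapshot(n); cv2.imwrite(f"pics/{n}0.png",p[:,:,::-1]); np.save(f"pics/{n}0.npy",d)
    c=get_calibration(n); print(n,c)
s=observe(); print(s)
E
```

```text
pics
scene {'mtx': array([[578.5411236 ,   0.        , 325.91841311],
       [  0.        , 578.5411236 , 240.32820295],
       [  0.        ,   0.        ,   1.        ]]), 'k1': 0.02779802988281102, 'cam_to_world': array([[ 4.65731406e-01,  7.07757798e-01, -5.31199734e-01,
         1.41029308e+03],
       [ 8.84859422e-01, -3.65090162e-01,  2.89366512e-01,
        -4.43759821e+02],
       [ 1.08656083e-02, -6.04804162e-01, -7.96300110e-01,
         1.31897452e+03],
       [ 0.00000000e+00,  0.00000000e+00,  0.00000000e+00,
         1.00000000e+00]])}
top {'mtx': array([[599.54007909,   0.        , 313.34335697],
       [  0.        , 599.54007909, 232.45699905],
       [  0.        ,   0.        ,   1.        ]]), 'k1': -0.16641155722320725, 'cam_to_world': array([[ 1.47015584e-02, -9.79922110e-01,  1.98837928e-01,
         2.19949022e+02],
       [-9.99863986e-01, -1.58941563e-02, -4.40296504e-03,
        -1.28680691e+01],
       [ 7.47492391e-03, -1.98746153e-01, -9.80022496e-01,
         1.92390838e+03],
       [ 0.00000000e+00,  0.00000000e+00,  0.00000000e+00,
         1.00000000e+00]])}
{'t': 0.1, 'joint_pos': array([ 1.09492906e+00,  8.79092751e-02,  1.37212670e+00, -2.25020922e-05,
        1.68360937e+00, -1.03060284e-01]), 'dq': array([-9.24806087e-04, -9.60985568e-04, -4.66505632e-03, -3.15932312e-04,
       -1.06028194e-03, -8.51163037e-05]), 'tau': array([ 2.69946526e-03, -3.53012180e+01, -3.14220142e+01, -1.01357523e-04,
        7.87741301e-03, -3.04214680e-06]), 'ee_pos': array([200.1076601 , 511.81556229, 230.22881836]), 'tcp_rot': array([ 4.98222654e-04,  8.25903122e-01,  5.63811121e-01, -8.97372896e-04]), 'wrist_force': array([0.05583933, 0.06396557, 0.61591254]), 'torque': array([ 0.00970446, -0.0020435 , -0.02202606]), 'width': 1.0012187233378445}
```

View pics/scene0.png

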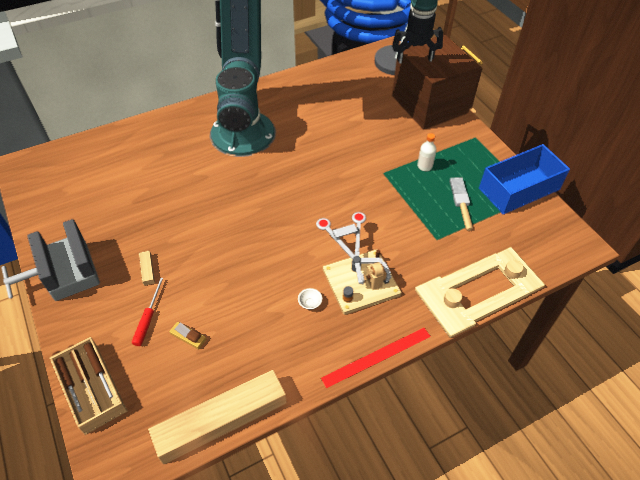

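View pics/top0.png

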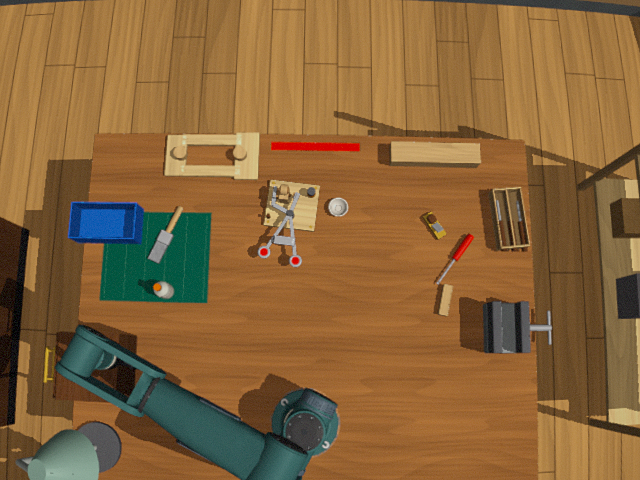

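```bash
cat > h.py <<'E'
import numpy as np, cv2
from station import *
def ray(n,uv):
    c=get_calibration(n);K=c["mtx"];T=c["cam_to_world"]
    a=cv2.undistortPoints(np.array([[uv]],float),K,np.array([c["k1"],0,0,0,0.]))[0,0]
    return T[:3,3],T[:3,:3]@np.array([a[0],a[1],1])
def onz(n,uv,z):
    o,d=ray(n,uv);return o+d*(z-o[2])/d[2]
def proj(n,P):
    c=get_calibration(n);T=np.linalg.inv(c["cam_to_world"]);p=T[:3,:3]@P+T[:3,3]
    s=p[:2]/p[2];r2=s@s;s=s*(1+c["k1"]*r2);K=c["mtx"];return np.array([K[0,0]*s[0]+K[0,2],K[1,1]*s[1]+K[1,2]])
def two(uva,uvb):
    o1,d1=ray("scene",uva);o2,d2=ray("top",uvb)
    d1/=np.linalg.norm(d1);d2/=np.linalg.norm(d2)
    A=np.stack([d1,-d2],1);t=np.linalg.lstsq(A,o2-o1,rcond=None)[0]
    a=o1+d1*t[0];b=o2+d2*t[1];return (a+b)/2,np.linalg.norm(a-b)
def reds(p,box):
    x0,y0,x1,y1=box;c=p[y0:y1,x0:x1].astype(int)
    m=((c[...,0]>130)&(c[...,1]<70)&(c[...,2]<70)).astype(np.uint8)
    n,l,st,ce=cv2.connectedComponentsWithStats(m)
    return [(ce[i]+[x0,y0],st[i,4]) for i in range(1,n) if st[i,4]>15]
BOX={"scene":(290,190,420,320),"top":(225,160,360,280)}
def crop(n,p,name,k=6):
    x0,y0,x1,y1=BOX[n]; k=min(800//(x1-x0),600//(y1-y0))
    cv2.imwrite("pics/"+name,cv2.resize(p[y0:y1,x0:x1,::-1],None,fx=k,fy=k,interpolation=cv2.INTER_CUBIC));print(name,"scale",k,"origin",x0,y0)
E
python3 - <<'E'
from h import *
for n in("scene","top"):
    p=cv2.imread(f"pics/{n}0.png")[:,:,::-1]; crop(n,p,f"{n}0c.png")
    for c,a in reds(p,BOX[n]): print(n,c,a,onz(n,c,59))
E
```

```text
scene0c.png scale 4 origin 290 190
scene [358.54285714 216.42857143] 35 [537.00901911 135.52230049  59.        ]
scene [323.05714286 222.57142857] 35 [510.8623489   36.05884724  59.        ]
top0c.png scale 5 origin 225 160
top [263.3   251.425] 40 [534.6878472 135.7716456  59.       ]
top [295.         260.24390244] 41 [508.21940241  35.1316525   59.        ]
```

View pics/scene0c.png

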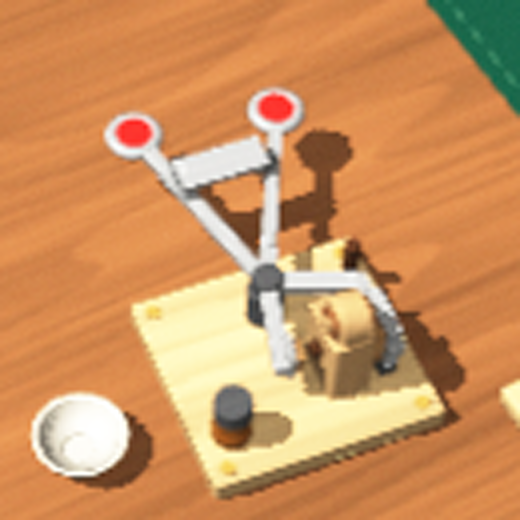

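View pics/top0c.png

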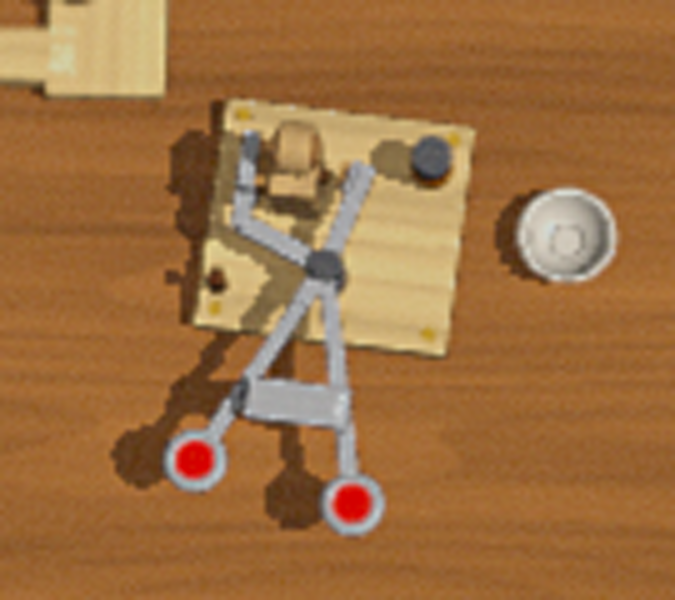

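```bash
cat >> h.py <<'E'
def frame(M,F):
    # pivot P: |M-P|=150, |F-P|=hypot(150,37); P on +x side
    M=np.array(M[:2]);F=np.array(F[:2]);R=np.hypot(150,37);d=np.linalg.norm(F-M);e=(F-M)/d
    a=(150**2-R**2+d*d)/(2*d);hh=np.sqrt(150**2-a*a);n=np.array([-e[1],e[0]])
    P=M+a*e+hh*n
    v=F-P;yaw=np.arctan2(v[1],v[0])-np.arctan2(-37,-150)
    return P,(yaw+np.pi)%(2*np.pi)-np.pi
E
python3 - <<'E'
from h import *
r={}
for k,(a,b) in dict(M=((358.54,216.43),(263.3,251.43)),F=((323.06,222.57),(295,260.24))).items():
    r[k]=two(a,b);print(k,r[k])
M,F=r["M"][0],r["F"][0]
P,yaw=frame(M,F);print("pivot",P,"yaw",yaw)
m=M[:2]-P;print("moving angle in frame",np.arctan2(m[1],m[0])-yaw)
print("pivot img top",onz("top",(290,213),65),onz("scene",(356.7,259),65), two((356.7,259),(290,213)))
c,s=np.cos(yaw),np.sin(yaw)
# rack ends, corners of board checks
for q in((232/5+225,100/5+160),(474/5+225,129/5+160),(445/5+225,354/5+160),(194/5+225,325/5+160)):
    w=onz("top",q,18)[:2]-P;print("board corner in frame",c*w[0]+s*w[1],-s*w[0]+c*w[1])
E
```

```text
M (array([535.22796184, 136.28478537,  56.58188904]), np.float64(0.6997625383740518))
F (array([508.94463221,  36.04826788,  56.72894869]), np.float64(1.855730367906808))
pivot [662.1102519   56.27925762] yaw -0.11051345353401709
moving angle in frame 2.689526297223749
pivot img top [659.12729707  54.05432771  65.        ] [666.4611554   55.62038478  65.        ] (array([661.67926253,  56.28254131,  58.11504658]), np.float64(4.335228852176283))
board corner in frame 111.5577941548194 76.38054502244796
board corner in frame 111.98073729560642 -84.86967612501438
board corner in frame -40.84644636238632 -84.78245065554798
board corner in frame -42.37241523376993 79.64929538700711
```

```bash
cat >> h.py <<'E'
P=np.array([662.1,56.3]);YAW=-0.1105;PHI0=YAW+2.6895
from scipy.spatial.transform import Rotation as Rn
def ept(th):
    f=PHI0+th;return np.array([np.cos(f),np.sin(f)]),np.array([-np.sin(f),np.cos(f)])
SG=1
def quat(th,sg=1):
    e,t=ept(th);X=sg*np.array([e[0],e[1],0]);Z=np.array([0,0,-1.]);Y=np.cross(Z,X)
    q=Rn.from_matrix(np.stack([X,Y,Z],1)).as_quat();return [q[3],q[0],q[1],q[2]]
def pose(th,off,z,rad=150):  # off: distance of TCP behind disc centre (outside)
    e,t=ept(th);c=P+rad*e-t*off;return [c[0],c[1],z]
def ft(th):
    s=observe();e,t=ept(th);w=s["wrist_force"];return -(w[:2]@t),w[:2]@e,w[2],s
def theta_off(p):
    # closing angle implied by TCP if off OFF behind disc centre: solve
    v=np.array(p[:2])-P;return v
E
python3 - <<'E'
from h import *
print(observe()["t"])
for sg in(1,-1):
    for th,z,off in((0,140,50),(0,44,50),(0.2,44,31),(.4,44,31),(.3,60,0)):
        j=solve_ik(pose(th,off,z),quat(th,sg));print(sg,th,pose(th,off,z),None if j is None else np.round(j,2))
E
```

```text
0.1
1 0 [np.float64(561.8877899804684), np.float64(178.60091153790012), 140] [ 0.21  0.21  1.41 -0.    1.52 -2.37]
1 0 [np.float64(561.8877899804684), np.float64(178.60091153790012), 44] [ 0.21  0.28  1.53 -0.    1.33 -2.37]
1 0.2 [np.float64(532.8486314632542), np.float64(138.489316406564), 44] None
1 0.4 [np.float64(519.0965570678986), np.float64(111.17271917415107), 44] None
1 0.3 [np.float64(517.2419684847299), np.float64(95.23777992542728), 60] None
-1 0 [np.float64(561.8877899804684), np.float64(178.60091153790012), 140] [ 0.21  0.21  1.41 -0.    1.52  0.77]
-1 0 [np.float64(561.8877899804684), np.float64(178.60091153790012), 44] [ 0.21  0.28  1.53 -0.    1.33  0.77]
-1 0.2 [np.float64(532.8486314632542), np.float64(138.489316406564), 44] [ 0.15  0.2   1.63 -0.    1.32  0.51]
-1 0.4 [np.float64(519.0965570678986), np.float64(111.17271917415107), 44] [ 0.1   0.16  1.67 -0.    1.31  0.27]
-1 0.3 [np.float64(517.2419684847299), np.float64(95.23777992542728), 60] [ 0.07  0.13  1.67 -0.    1.34  0.34]
```

```bash
python3 - <<'E'
from h import *
movep(pose(0,50,230),quat(0,-1))
grip(0,40)
line_to(pose(0,50,45),speed=150)
pause(.2)
for i in range(3):
    a=ft(0);print(a[:3],a[3]["ee_pos"],a[3]["t"],a[3]["width"],pose(0,50,45))
p,d=snapshot("top");crop("top",p,"top1c.png")
p,d=snapshot("scene");crop("scene",p,"scene1c.png")
E
```

```text
(np.float64(0.13565490752207346), np.float64(0.17830830106461054), np.float64(0.6542244651763285)) [562.46000813 178.74422751  45.99408214] 4.2417 0.0020943809389466946 [np.float64(561.8877899804684), np.float64(178.60091153790012), 45]
(np.float64(0.13565490752207346), np.float64(0.17830830106461054), np.float64(0.6542244651763285)) [562.46000813 178.74422751  45.99408214] 4.2417 0.0020943809389466946 [np.float64(561.8877899804684), np.float64(178.60091153790012), 45]
(np.float64(0.13565490752207346), np.float64(0.17830830106461054), np.float64(0.6542244651763285)) [562.46000813 178.74422751  45.99408214] 4.2417 0.0020943809389466946 [np.float64(561.8877899804684), np.float64(178.60091153790012), 45]
top1c.png scale 5 origin 225 160
scene1c.png scale 4 origin 290 190
```

View pics/scene1c.png

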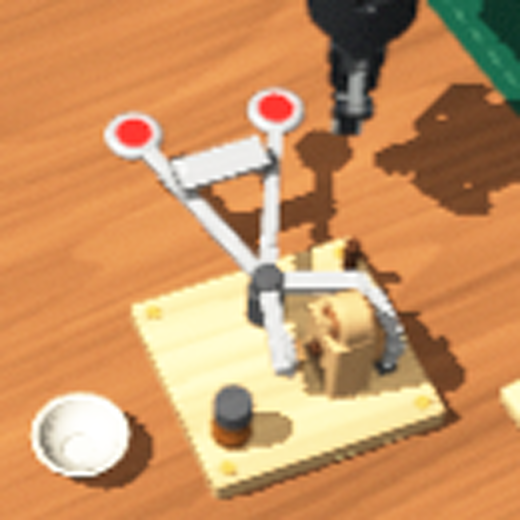

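View pics/top1c.png

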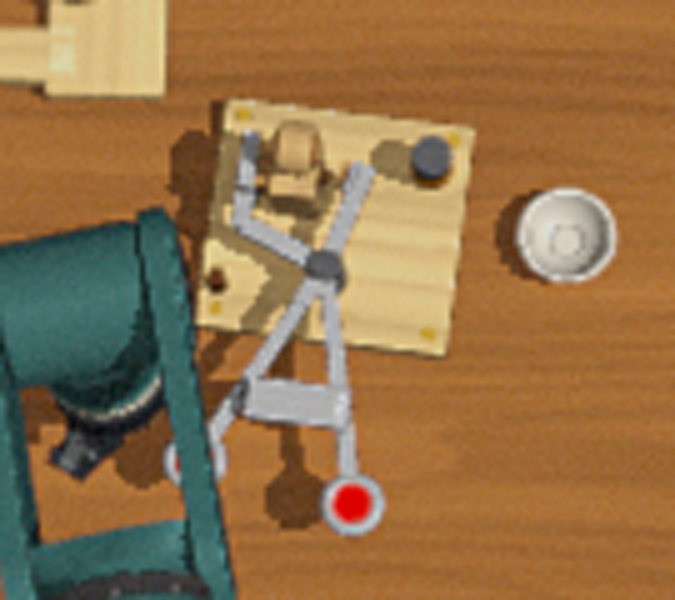

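The scene view shows the shut fingers at crop (347,128), beside and outside the moving loop at (275,108). The clamp is untouched. Next I advance to contact.

```bash
python3 - <<'E'
from h import *
off=50
log=[]
while off>22:
    step=2 if off>36 else 0.7
    off-=step
    line_to(pose(0,off,45),speed=25 if step==2 else 12)
    a=ft(0);p=a[3]["ee_pos"];e,t=ept(0);ao=-((p[:2]-P)@t);log.append((round(off,1),round(ao,2),*np.round(a[:3],2),round(a[3]["t"],2)))
    if a[0]>3.0: break
for l in log[-16:]:print(*l)
E
```

```text
48 47.85 -0.4 -0.85 -0.45 4.59
46 45.84 -0.08 0.45 -0.64 4.84
44 43.89 -0.56 0.35 -0.08 5.09
42 41.89 -0.23 -0.29 0.17 5.34
40 39.89 -0.54 0.63 0.3 5.59
38 37.89 -0.1 0.12 0.81 5.84
36 35.89 -0.09 0.32 0.4 6.09
35.3 35.29 -0.1 -0.61 -0.31 6.34
34.6 34.56 -0.04 -0.05 1.0 6.59
33.9 33.86 0.06 0.33 -0.25 6.84
33.2 33.17 -0.04 -0.43 -0.62 7.09
32.5 32.45 0.08 0.48 0.16 7.34
31.8 31.74 0.14 0.13 -0.34 7.59
31.1 31.08 -1.36 0.09 0.57 7.84
30.4 30.71 0.96 -0.47 -0.75 8.09
29.7 30.37 3.76 1.21 -0.94 8.34
```

```bash
cat >> h.py <<'E'
OFF=31.0
import json,os
def step(thc,speed=12):
    line_to(pose(thc,OFF,45),quat(thc,-1),speed=speed)
    F=[]
    for i in range(3):
        a=ft(thc);F.append(a[:3]);
        if i<2: pause(.02)
    F=np.mean(F,0);e,t=ept(thc);s=(a[3]["ee_pos"][:2]-P)@t+OFF
    th=thc+np.arcsin(s/150)
    r=[round(float(x),4) for x in(thc,th,*F,a[3]["ee_pos"][2],a[3]["t"])]
    open("log.jsonl","a").write(json.dumps(r)+"\n")
    print("%.3f th=%.4f Ft=%.2f Fr=%.2f Fz=%.2f z=%.1f t=%.2f"%tuple(r));return r
E
python3 - <<'E'
from h import *
for thc in np.arange(0.015,0.136,0.015): step(thc)
E
```

```text
0.015 th=0.0139 Ft=3.56 Fr=-0.09 Fz=-1.02 z=45.1 t=8.62
0.030 th=0.0301 Ft=3.61 Fr=-0.10 Fz=0.08 z=45.1 t=9.00
0.045 th=0.0450 Ft=3.61 Fr=-0.22 Fz=-0.24 z=45.1 t=9.38
0.060 th=0.0600 Ft=3.58 Fr=-0.12 Fz=0.02 z=45.1 t=9.75
0.075 th=0.0751 Ft=4.18 Fr=-0.15 Fz=-0.20 z=45.0 t=10.12
0.090 th=0.0900 Ft=4.08 Fr=-0.84 Fz=0.02 z=45.0 t=10.50
0.105 th=0.1043 Ft=4.61 Fr=-0.76 Fz=-0.51 z=45.0 t=10.88
0.120 th=0.1158 Ft=6.27 Fr=-0.63 Fz=-1.24 z=45.1 t=11.25
0.135 th=0.1281 Ft=6.75 Fr=-1.10 Fz=-1.02 z=45.1 t=11.62
```

```bash
python3 - <<'E'
from h import *
for thc in np.arange(0.142,0.193,0.007): step(thc)
E
```

```text
0.142 th=0.1331 Ft=7.36 Fr=-1.12 Fz=-1.43 z=45.1 t=11.91
0.149 th=0.1398 Ft=7.93 Fr=-1.26 Fz=-1.91 z=45.2 t=12.19
0.156 th=0.1480 Ft=6.91 Fr=-1.46 Fz=-1.82 z=45.1 t=12.47
0.163 th=0.1580 Ft=6.18 Fr=-1.11 Fz=-1.44 z=45.0 t=12.76
0.170 th=0.1644 Ft=6.38 Fr=-1.31 Fz=-0.86 z=45.2 t=13.04
0.177 th=0.1707 Ft=7.07 Fr=-0.95 Fz=-1.30 z=45.2 t=13.32
0.184 th=0.1761 Ft=6.99 Fr=-1.00 Fz=-1.42 z=45.2 t=13.61
0.191 th=0.1821 Ft=7.56 Fr=-1.62 Fz=-1.22 z=45.2 t=13.89
```

```bash
python3 - <<'E'
from h import *
for thc in np.arange(0.197,0.228,0.006): step(thc)
E
```

```text
0.197 th=0.1874 Ft=7.86 Fr=-1.63 Fz=-1.01 z=45.2 t=14.18
0.203 th=0.1930 Ft=8.08 Fr=-1.13 Fz=-1.54 z=45.2 t=14.46
0.209 th=0.1985 Ft=8.02 Fr=-1.42 Fz=-1.69 z=45.2 t=14.74
0.215 th=0.2035 Ft=8.88 Fr=-1.93 Fz=-2.29 z=45.2 t=15.03
0.221 th=0.2100 Ft=8.70 Fr=-1.74 Fz=-1.63 z=45.2 t=15.31
0.227 th=0.2170 Ft=7.92 Fr=-1.80 Fz=-1.18 z=45.1 t=15.59
```

```bash
python3 - <<'E'
from h import *
p,d=snapshot("scene");crop("scene",p,"scene2c.png")
for c,a in reds(p,BOX["scene"]):
    w=onz("scene",c,59);e=w[:2]-P;print(c,a,w,np.linalg.norm(e),np.arctan2(e[1],e[0])-PHI0)
E
```

```text
scene2c.png scale 4 origin 290 190
[347.  216.5] 34 [522.29610858 106.38746497  59.        ] 148.50549552943806 0.21856990903625118
[323.05714286 222.57142857] 35 [510.8623489   36.05884724  59.        ] 152.58614411467894 -5.587546549667116
```

View pics/scene2c.png

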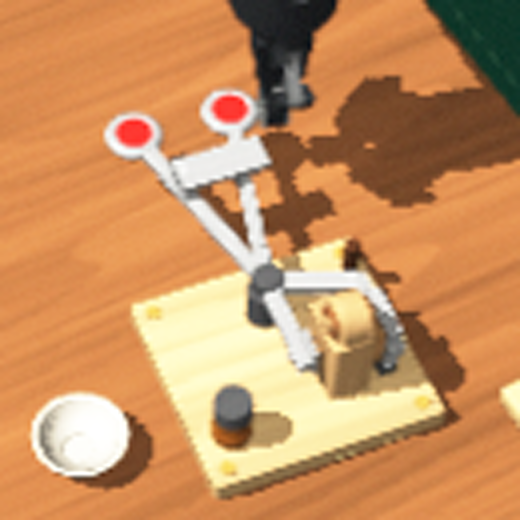

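The picture gives a handle angle of 0.219 and the fingers give 0.217, so they agree. The red disc is at crop (229,109). I'll continue finely.

```bash
python3 - <<'E'
from h import *
for thc in np.arange(0.233,0.2631,0.005):
    r=step(thc)
E
```

```text
0.233 th=0.2257 Ft=6.97 Fr=-2.11 Fz=-1.47 z=45.1 t=15.93
0.238 th=0.2314 Ft=6.61 Fr=-1.45 Fz=-0.83 z=45.2 t=16.21
0.243 th=0.2351 Ft=7.15 Fr=-1.48 Fz=-1.03 z=45.2 t=16.49
0.248 th=0.2396 Ft=7.84 Fr=-1.64 Fz=-1.71 z=45.2 t=16.77
0.253 th=0.2428 Ft=8.26 Fr=-1.42 Fz=-1.78 z=45.2 t=17.06
0.258 th=0.2468 Ft=8.28 Fr=-1.73 Fz=-1.33 z=45.2 t=17.34
0.263 th=0.2509 Ft=8.75 Fr=-1.62 Fz=-1.24 z=45.2 t=17.62
```

```bash
python3 - <<'E'
from h import *
for thc in np.arange(0.268,0.279,0.005):
    r=step(thc)
E
```

```text
0.268 th=0.2548 Ft=8.89 Fr=-2.71 Fz=-1.84 z=45.2 t=17.91
0.273 th=0.2588 Ft=9.29 Fr=-2.31 Fz=-1.92 z=45.3 t=18.19
0.278 th=0.2629 Ft=10.10 Fr=-2.44 Fz=-2.11 z=45.3 t=18.48
```

```bash
python3 - <<'E'
from h import *
for thc in np.arange(0.283,0.301,0.005):
    r=step(thc)
L=np.array([json.loads(l) for l in open("log.jsonl")])
th,F=L[:,1],L[:,2]
g=np.arange(0.155,0.222,0.005)
f=np.interp(g,th,F);f2=np.interp(g+.07,th,F)
for a,b,c in zip(g,f,f2):print("%.3f %.2f %.2f diff %.2f"%(a,b,c,c-b))
E
```

```text
0.283 th=0.2666 Ft=10.14 Fr=-2.17 Fz=-2.05 z=45.3 t=18.76
0.288 th=0.2701 Ft=10.33 Fr=-2.42 Fz=-2.00 z=45.3 t=19.04
0.293 th=0.2735 Ft=11.26 Fr=-2.61 Fz=-2.55 z=45.3 t=19.32
0.298 th=0.2794 Ft=11.42 Fr=-2.63 Fz=-2.71 z=45.3 t=19.61
0.155 6.40 7.04 diff 0.64
0.160 6.24 6.70 diff 0.45
0.165 6.45 7.14 diff 0.69
0.170 6.99 7.89 diff 0.90
0.175 7.00 8.27 diff 1.27
0.180 7.36 8.64 diff 1.28
0.185 7.72 8.91 diff 1.18
0.190 7.96 9.53 diff 1.57
0.195 8.06 10.12 diff 2.07
0.200 8.28 10.33 diff 2.05
0.205 8.84 11.30 diff 2.46
0.210 8.70 11.42 diff 2.72
0.215 8.14 11.42 diff 3.27
0.220 7.59 11.42 diff 3.83
```

```bash
python3 - <<'E'
from h import *
thc=.298;r=[0,0]
while r[1]<0.297:
    thc+=.005;r=step(thc)
    if r[2]>17: print("stop");break
E
```

```text
0.303 th=0.2841 Ft=11.32 Fr=-3.13 Fz=-2.30 z=45.3 t=19.89
0.308 th=0.2893 Ft=11.33 Fr=-3.36 Fz=-2.77 z=45.3 t=20.18
0.313 th=0.2943 Ft=11.56 Fr=-2.73 Fz=-2.48 z=45.3 t=20.46
0.318 th=0.2995 Ft=10.86 Fr=-2.77 Fz=-2.90 z=45.3 t=20.74
```

```bash
python3 - <<'E'
from h import *
for thc in (.312,.306,.300,.293,.286,.279,.272,.265,.258,.252,.247): step(thc)
E
```

```text
0.312 th=0.2969 Ft=9.32 Fr=-2.55 Fz=-2.23 z=45.2 t=21.02
0.306 th=0.2950 Ft=8.54 Fr=-2.43 Fz=-2.03 z=45.0 t=21.31
0.300 th=0.2931 Ft=7.05 Fr=-2.03 Fz=-1.63 z=44.9 t=21.59
0.293 th=0.2922 Ft=4.37 Fr=-1.69 Fz=0.63 z=45.2 t=21.88
0.286 th=0.2902 Ft=1.70 Fr=-0.16 Fz=1.23 z=44.9 t=22.16
0.279 th=0.2832 Ft=-0.20 Fr=0.18 Fz=0.29 z=44.4 t=22.44
0.272 th=0.2725 Ft=0.10 Fr=0.34 Fz=0.38 z=44.9 t=22.73
0.265 th=0.2646 Ft=-0.02 Fr=-0.11 Fz=-0.16 z=45.0 t=23.01
0.258 th=0.2578 Ft=0.19 Fr=0.07 Fz=-0.44 z=45.0 t=23.29
0.252 th=0.2519 Ft=-0.09 Fr=0.41 Fz=-0.07 z=45.0 t=23.57
0.247 th=0.2468 Ft=-0.05 Fr=-0.06 Fz=-0.38 z=45.0 t=23.86
```

```bash
python3 - <<'E'
from h import *
p,d=snapshot("scene");crop("scene",p,"scene3c.png")
for c,a in reds(p,BOX["scene"]):
    w=onz("scene",c,59);e=w[:2]-P;print(c,a,w,np.linalg.norm(e),np.arctan2(e[1],e[0])-PHI0)
print(observe()["t"])
E
```

```text
scene3c.png scale 4 origin 290 190
[343.21212121 217.06060606] 33 [519.19278645  95.88369905  59.        ] 148.28803362280715 0.2923784034803081
[323.  222.5] 34 [510.56116333  36.03568229  59.        ] 152.88774179845183 -5.587657698080344
23.9083
```

View pics/scene3c.png

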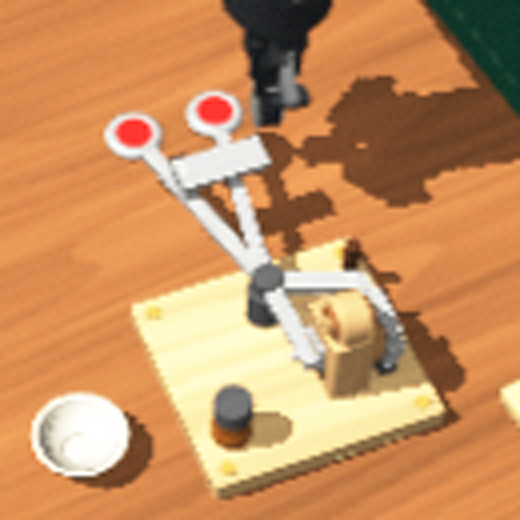

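The handle is holding by itself. The disc is at crop (213,111), an angle of about 0.292, with zero finger force, so the third notch clicked right after the force rise that marked flush. Now I back off and wait.

```bash
python3 - <<'E'
from h import *
line_to(pose(.247,55,45),speed=80)
line_to(pose(.247,55,120),speed=150)
print(observe()["t"])
line_to(pose(.2915,5,110),quat(.2915,-1),speed=100)
pause(3.0)
p,d=snapshot("scene");crop("scene",p,"scene4c.png")
for c,a in reds(p,BOX["scene"]):
    w=onz("scene",c,59);e=w[:2]-P;print(c,a,w,np.linalg.norm(e),np.arctan2(e[1],e[0])-PHI0)
line_to(pose(.2915,5,66),speed=60);pause(.1)
a=ft(.29);print(a[:3],a[3]["ee_pos"],a[3]["t"],pose(.2915,5,66))
E
```

```text
25.0083
scene4c.png scale 4 origin 290 190
[343.125 217.   ] 32 [518.88593028  95.77173899  59.        ] 148.55398999755485 0.2936561143162808
[323.  222.5] 34 [510.56116333  36.03568229  59.        ] 152.88774179845183 -5.587657698080344
(np.float64(-0.05208872967897612), np.float64(-0.14694920835370204), np.float64(-0.10733426148052852)) [519.40421711 101.32004666  66.64563349] 29.7667 [np.float64(518.9170903184715), np.float64(101.2850461279218), 66]
```

View pics/scene4c.png

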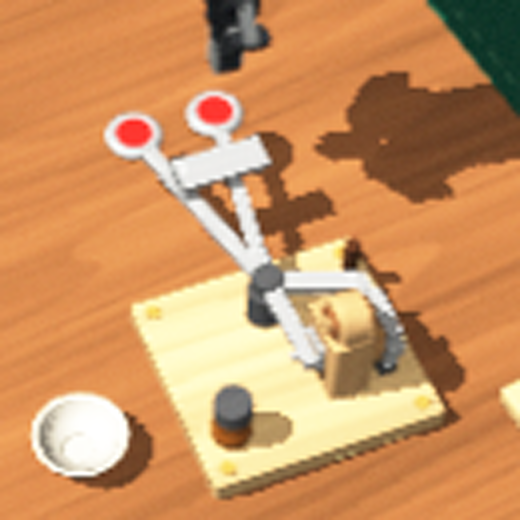

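It is still locked at 0.293, and the fingers are above the loop, touching nothing. Now the press down.

```bash
python3 - <<'E'
from h import *
for z in (61,59,57,55,53,51,49.5,48.5):
    line_to(pose(.2915,5,z),speed=20)
    a=ft(.29);print(z,np.round(a[:3],2),a[3]["ee_pos"].round(1),round(a[3]["t"],2))
pause(.3)
a=ft(.29);print(np.round(a[:3],2),a[3]["ee_pos"].round(1),round(a[3]["t"],2))
p,d=snapshot("scene");crop("scene",p,"scene5c.png")
for c,a in reds(p,BOX["scene"]):
    w=onz("scene",c,59);e=w[:2]-P;print(c,a,w,np.linalg.norm(e),np.arctan2(e[1],e[0])-PHI0)
E
```

```text
61 [-0.49 -0.59  0.66] [518.7 101.3  60.8] 30.17
59 [-0.71 -0.11  0.1 ] [519.3 101.3  59.3] 30.42
57 [ 0.54 -0.49  1.95] [519.2 101.4  57.3] 30.67
55 [-0.16 -1.09  1.18] [519.5 101.7  55.4] 30.92
53 [ 0.27 -1.3  -0.29] [518.  100.8  51.8] 31.17
51 [-0.22  1.1  -0.44] [518.6 101.1  50.5] 31.42
49.5 [-0.13  0.45  0.46] [518.8 101.3  49.4] 31.67
48.5 [-0.58 -0.23 -1.08] [518.9 101.3  48.5] 31.92
[-0.11 -0.32 -0.14] [518.9 101.3  48.5] 32.22
scene5c.png scale 4 origin 290 190
[358.76190476 216.61904762] 42 [537.89887664 135.72679569  59.        ] 147.42637116887846 -0.00636675958979982
[322.94285714 222.57142857] 35 [510.71580246  35.77437119  59.        ] 152.7693578664248 -5.585828128302761
```

View pics/scene5c.png

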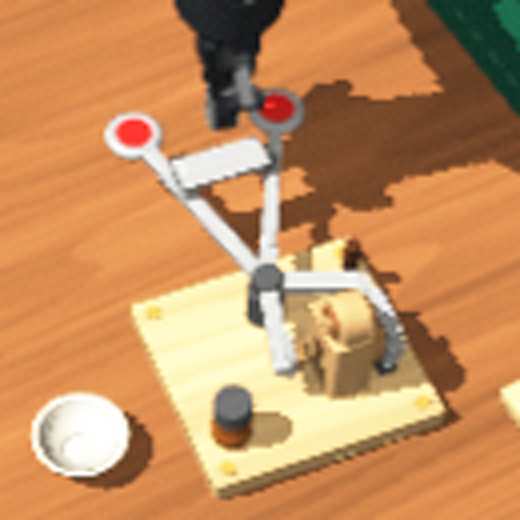

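The clamp has sprung fully open: the disc is at crop (278,107), angle -0.006. I'll lift clear and check the bushing and the other items.

```bash
python3 - <<'E'
from h import *
line_to(pose(.2915,5,200),speed=150)
movep([350,250,260],quat(.2915,-1))
pause(.3);s=observe();print(s["t"],s["wrist_force"])
out=[]
for n in("scene","top"):
    p,d=snapshot(n);crop(n,p,f"{n}6c.png");cv2.imwrite(f"pics/{n}6.png",p[:,:,::-1])
    for c,a in reds(p,BOX[n]):print(n,c,a)
    q=cv2.imread(f"pics/{n}0.png")[:,:,::-1]
    b=(335,250,395,295) if n=="scene" else (265,175,305,215)
    x0,y0,x1,y1=b
    out.append(np.hstack([cv2.resize(i[y0:y1,x0:x1,::-1],(390,290),interpolation=cv2.INTER_CUBIC) for i in(q,p)]))
cv2.imwrite("pics/cmp6.png",np.vstack(out))
E
```

```text
34.65 [ 0.0930339  -0.78113217  0.70622167]
scene6c.png scale 4 origin 290 190
scene [358.54285714 216.42857143] 35
scene [323.05714286 222.57142857] 35
top6c.png scale 5 origin 225 160
top [263.28947368 251.55263158] 38
top [295.         260.24390244] 41
```

View pics/cmp6.png

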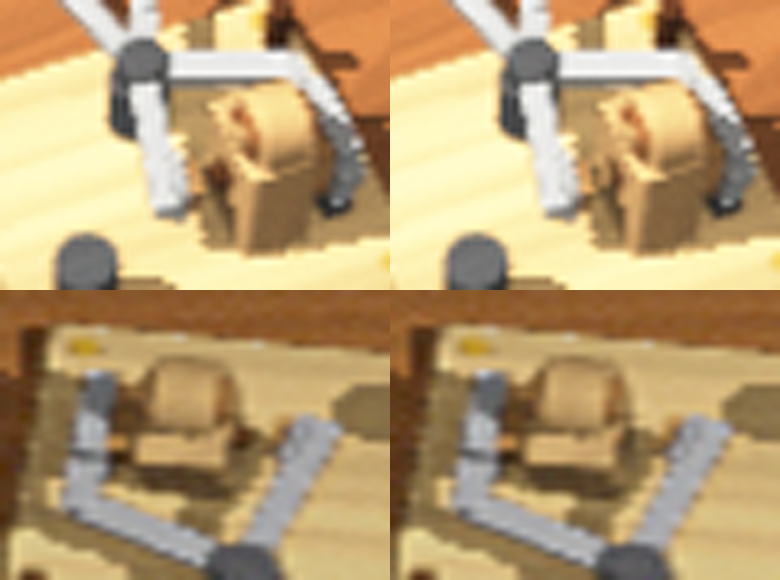

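View pics/top6.png

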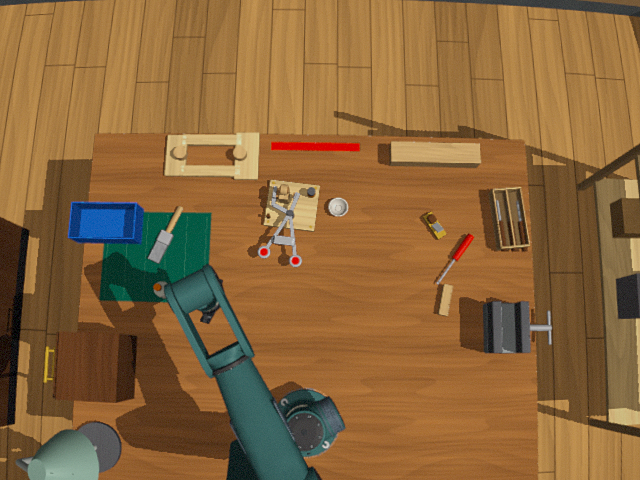

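The dark stub, seen before in the comparison picture at (218,180) and (240,435), is gone in both views. The bottle is partly hidden by the wrist, so I check it in the scene view.

```bash
python3 - <<'E'
import cv2,numpy as np
a=cv2.imread("pics/scene0.png");b=cv2.imread("pics/scene6.png")
cv2.imwrite("pics/bot6.png",np.hstack([cv2.resize(i[100:260,360:490],(390,480)) for i in(a,b)]))
E
```

```text
(no output)
```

View pics/bot6.png

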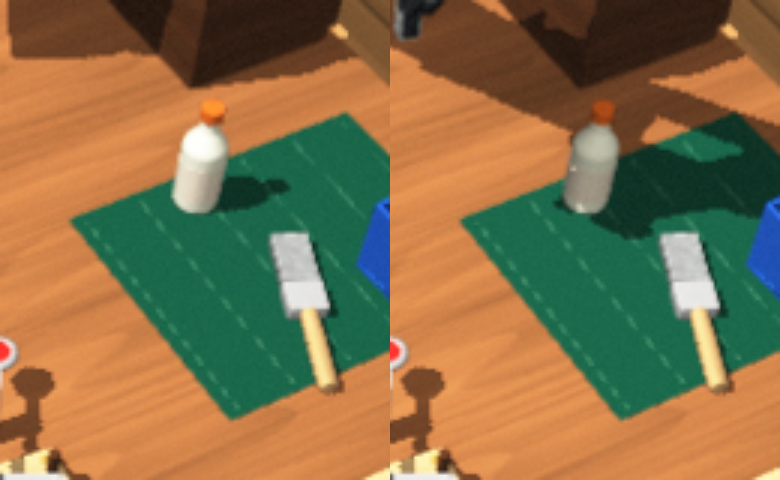

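The bottle, at (200,160) in the left half and (592,160) in the right, and the brush have not moved. Handing in.

```bash
python3 - <<'E'
from station import *
print(sign_off(), observe()["t"])
E
```

```text
the job is handed in; nothing more can be done
the job is handed in; nothing more can be done
```

I closed the clamp, left it locked with the hand off, released it, and handed the job in at about 35 s of robot time.

- **Closing:** I pushed the moving loop shut with closed fingers. The force rise put flush at a handle angle of about 0.243, then I went on to the next hold. The handle stayed there by itself at about 0.29, which I take to be the third notch (0.30). The peak push was about 11.6 N.
- **Glue hold and release:** The handle stayed locked with the hand clear for about 5 s. Pressing the loop down by about 6 mm then made it spring fully open.

**Last checks:**
- Both loop discs are back within 0.2 px of their starting pixels, so the clamp is fully open.
- The dark stub of the bushing is no longer visible in either view.
- The bottle and brush match the first scene picture. I saw no change to the other items in the views I looked at.
- The robot was clear of everything.

**What disagreed or is uncertain:**
- **Click angle:** The notch held although I had measured only about 0.2995, earlier than the stated 0.32. The handle then sat at 0.29 rather than 0.30. My angle scale is therefore off by about 0.01, or the ratchet catches earlier than described.
- **Choice of notch:** Flush came close to the previous click, at about 0.23 to 0.25. That the third notch was the right one rests on the force curve (noise about 0.3–0.5 N), not on a direct view.

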